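Set a T-bolt in the slotted strut

TASK

Fit the blue-gripped T-bolt into the slotted strut at the yellow band: lower its head lengthwise through the slot until the washer lies on the lips, then give it a quarter turn, either way, so that the head stands square across the slot and catches under both lips. Let go and leave it upright with its washer on the strut; leave the orange and black bolts where they stand.

Things in the scene. Friction and masses are not known exactly. Their poses are not given: they have to be found in the camera images.
- blue_bolt_grip (a point): Blue-gripped T-bolt, 0.12 kg, standing on its head. Above its underside: steel head 48 x 20 mm at 0-10 mm, stem 16 mm thick, fixed washer 56 mm wide at 19-23 mm, blue grip plate 36 mm long, 14 mm thick at 27-63 mm. Point: centre of the grip plate (45 mm up), on the stem axis, 26 mm above the washer's underside. x: along the plate and the head's long side; y: across the plate (pinch); z up.
- strut_mark (a point): Middle of the slot at the yellow band (10 mm wide, 50 mm off the strut's middle), level with the lips' top, 24 mm above the bench. Fixed dark steel C-channel 260 x 66 x 24 mm, slot 32 mm wide; lips 5 mm thick, inside 60 mm wide, floor 3 mm up. x: along the slot, y: across, z up. Seated (washer on lips), a bolt's grip centre is 26 mm above this point and its head hangs clear of floor and lips.
- orange_bolt_grip (a point): The orange-gripped T-bolt of the same shape and size as the blue one, a bystander; the point is the centre of its grip.
- black_bolt_grip (a point): The black-gripped T-bolt of the same shape and size as the blue one, a bystander; the point is the centre of its grip.
There are look-alikes about, which are no part of the job. Leave any red look-alike of the part that bears blue_bolt_grip alone.

How it is judged:
By the outcome, as a careful person would: the job done as asked, in the order asked, and still so for the second after the job is handed in, with the robot touching nothing.
It also fails if it takes over 38 s, if anything falls off the work surface, if the arm or the gripper's body presses on something with over 40 N, if the wrist force passes 120 N, or if a joint passes its speed limit or range.

ROBOT

A 6-joint arm with a two-finger parallel gripper is mounted at the origin on a cart in front of the work surface, level with it; the furniture and walls round the work are solid. World frame = base frame: x ahead of the robot, y to its left, z up, the work surface at z = 0. Lengths are in mm, angles in rad, forces in N, time in s.
With the tool pointing down it reaches from about 325 to 1000 mm from the base axis. Payload 5.1 kg.
Tool frame: the origin (TCP) lies between the finger pads; the fingertips stand 22 mm ahead of it and the grasp point (between the pads) lies 3 mm ahead of it; z points along the fingers, y is the line along which they close (so a half turn about z gives the same grasp; the last joint's range is limited). The gripper opens to 85 mm and grips with 20 to 120 N. Pads are 22 mm wide; open, the fingers measure 114 mm over their backs; the gripper's body (76 mm by 85 mm) begins 54 mm behind the grasp point. The pads swing forward as they close: fully open they stand 13 mm farther back than shut.
Start: joints at [-1.385, 0.124, 1.65, -0, 1.367, -0.083], TCP at [172.591, -626.655, 222.922] pointing down, gripper open.
Joint ranges: [-2.61, 2.61], [-1.02, 2.33], [0.03, 2.71], [-1.35, 4.49], [0.32, 2.68], [-2.91, 2.91]. Speed limits (rad/s): [2.57, 2.57, 3.14, 3.14, 3.14, 3.14].

INTERFACE

Orientations are given as a unit quaternion [x, y, z, w].
In Python, from rig import robot gives the robot as it stands. The module is installed in compiled form; this text tells all that it offers.
- The arm moves only by the tool apply_moves, never from a script. Its argument "motion" is a list of rows, each an object with "linear": the shift along the tool's x, y, z in mm, a list of three; "roll": the turn about the tool's z in rad; "hand": the opening in per cent of the stroke, from 0 (shut) to 100 (fully open). In form: [{"linear": [dx, dy, dz], "roll": roll, "hand": hand}, ...]. A call has 1 to 20 rows; each row is the pose to reach, as a shift and turn from the pose commanded when the call began, along the tool's axes at that moment; what a row does not reach only later rows make up. A row lasts 1/12 s, in which the tool goes at most 41.7 mm and 7.16 degrees, less where a joint would pass 70% of its speed; a pose out of reach is approached as far as the arm can. A call with a gripper value outside its range is refused whole. The fingers move at their own pace and stop on an object; "squeeze" is the grip in N (left out, the last holds). Time passes only in rows, so rows that repeat a pose let the fingers close. It gives the time, the measured TCP pose, the force, the opening and the grip force at its end, in the units of the state.
- robot.get_obs(): the state, without advancing time (a new reading comes with each control period).
- robot.grab_frame(name): name is "scene" or "top" or "wrist"; returns the picture (400x640x3 uint8, red, green, blue); there is no depth.
- robot.camera_params(name): a dict with "camera_matrix" (3x3 intrinsics, pixels), "origin" and "rotation" of the camera in the world. Camera axes: x right, y down, z forward; pixel columns grow to the right and rows downward; lengths in mm; the calibration is good to about 2 mm. The wrist camera is an equidistant fisheye: a pixel r from the principal point sees the ray r / f radians off the axis. A picture is of the moment at which its call begins: read the wrist's pose just before it. camera_params takes no time and is no camera call; for the wrist camera it gives the pose at the moment of the call.
- robot.close_job(): hands the job in; it is judged then, once.
Trained networks look in the newest picture that a camera, given by its name, has taken for a name from the list of things; names that differ only in an ending like _2 or _b are one class to them, and where a whole thing is asked for, a point or a joint stands for the part that bears it (a point fixed in the world has none). Each returns a list of dicts, best first, with "p" (0 to 1); they miss things now and then, are a little off and sometimes report something else, mostly with a low value. They report only what shows in the picture. A call takes as long as a camera call. They do not tell look-alikes from the thing itself.
- robot.look_for(camera, query): "bbox" ([left, top, right, bottom] in pixels, round what is visible of it).
- robot.outline_of(camera, query): "pixels" (400x640 bool, what is visible of it) and "bbox" ([left, top, right, bottom] in pixels, round what is visible of it).
The state is a dict: "time_s": time; "joints": joint angles; "dq": joint speeds; "tau": joint torques, N m; "tcp_pos": TCP position; "ee_rot": TCP orientation; "force": force on the tool from outside, world axes, zero at the start; "ft_torque": the same for the moment, N m; "grip_width": finger opening in mm; "grip_force": force on a finger pad.
Only numpy, scipy, OpenCV 4.12 (cv2) and the standard library are available. Lean on these libraries where they do the work, as an engineer would, in place of code of your own. Each camera call takes 0.05 s, during which the arm holds its last target. There are 200 camera calls.

## Working session

There is one attempt and no reset: what is moved stays moved. The work goes in short steps, Python scripts to look and compute and a tool call to move; the robot and the scene stay as the last step left them, time stands still between calls to the robot, and variables do not carry over. Pictures are saved under pics/ and viewed, at most 10 in all, crops included, and the job is handed in when it is done.

Besides the shell and the picture viewer there is one more tool, called after "Emit:" as name(argument=value, ...) on one line, values as JSON. apply_moves: Moves the arm, as the interface text tells. Its arguments: {"type":"object","properties":{"motion":{"type":"array","items":{"type":"object","properties":{"linear":{"type":"array","items":{"type":"number"}},"roll":{"type":"number"},"hand":{"type":"number"}}}},"squeeze":{"type":"number"}},"required":["motion"]}

```bash
mkdir -p pics; cat > h.py <<'E'
import numpy as np, cv2
from rig import robot
def P(cam):
    c=robot.camera_params(cam); return np.array(c["camera_matrix"]),np.array(c["origin"]),np.array(c["rotation"])
def ray(cam,u,v):
    K,o,R=P(cam)
    if cam=="wrist":
        a=np.array([(u-K[0,2])/K[0,0],(v-K[1,2])/K[1,1]]); r=np.hypot(*a)+1e-12
        d=np.r_[a/r*np.sin(r),np.cos(r)]
    else: d=np.array([(u-K[0,2])/K[0,0],(v-K[1,2])/K[1,1],1.])
    return o,R@d
def atz(cam,u,v,z):
    o,d=ray(cam,u,v); return o+d*(z-o[2])/d[2]
def save(cam,n):
    im=robot.grab_frame(cam); cv2.imwrite(f"pics/{n}.png",im[:,:,::-1]); return im
E
python3 - <<'E'
from h import *
a=save("top","top1"); b=save("scene","scene1")
cv2.imwrite("pics/both.png",cv2.resize(np.vstack([a,b])[:,:,::-1],(480,600)))
for c in("top","scene"):
    K,o,R=P(c);print(c,K.tolist(),o,R.tolist())
    for q in("blue_bolt_grip","strut_mark","orange_bolt_grip","black_bolt_grip"):
        for r in robot.look_for(c,q)[:5]:print(q,np.round(r["bbox"]),round(r["p"],2))
print(robot.get_obs())
E
```

```text
top [[455.822352268055, 0.0, 324.00405192496544], [0.0, 455.822352268055, 198.39530815485955], [0.0, 0.0, 1.0]] [ 245.17608263 -101.35335093 1207.12957848] [-0.6777184044785095, 0.7277186063696066, -0.07816616605797555, 0.07080568238762805]
blue_bolt_grip [410. 189. 426. 212.] 0.76
blue_bolt_grip [406. 157. 422. 174.] 0.75
blue_bolt_grip [380. 244. 404. 261.] 0.65
blue_bolt_grip [363. 154. 386. 174.] 0.34
strut_mark [196. 166. 314. 222.] 0.72
orange_bolt_grip [356. 200. 372. 213.] 0.57
black_bolt_grip [366. 154. 385. 176.] 0.71
scene [[511.4730838342269, 0.0, 325.91027430011303], [0.0, 511.4730838342269, 197.04116410474663], [0.0, 0.0, 1.0]] [-524.76254965  440.77029092  633.44532205] [-0.4499513857761204, 0.720994722507393, -0.4536548986390964, 0.2681559126616215]
blue_bolt_grip [405. 177. 409. 184.] 0.43
strut_mark [194. 211. 320. 236.] 0.95
{'time_s': 0.5, 'joints': array([-1.38458555e+00,  1.23772751e-01,  1.65038261e+00, -3.15735975e-05,
        1.36749845e+00, -8.25714804e-02]), 'dq': array([ 0.00051623, -0.00084443, -0.00172526,  0.00075088, -0.00019523,
       -0.00068066]), 'tau': array([-3.04014575e-04, -4.23083925e+01, -3.65316868e+01, -1.12666162e-04,
        1.30953038e-03, -2.90178788e-07]), 'tcp_pos': array([ 172.58468604, -626.61848293,  222.89096669]), 'ee_rot': array([ 9.90982668e-01,  1.33990113e-01, -1.70246860e-05, -2.97364756e-05]), 'force': array([0.26749766, 0.26530421, 0.49868023]), 'ft_torque': array([-0.02782438,  0.02606978, -0.01049104]), 'grip_force': 0.0, 'grip_width': 85.65387019775861}
```

View pics/top1.png

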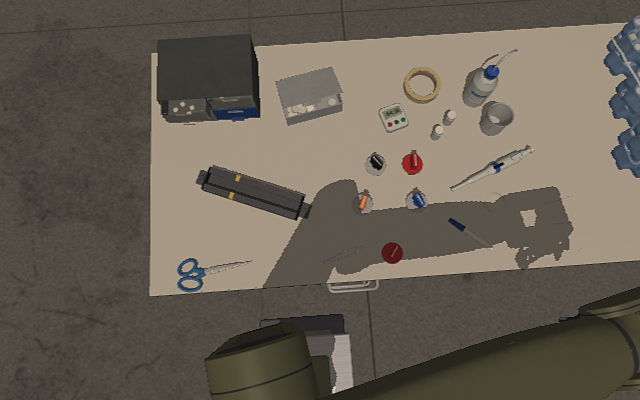

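View pics/scene1.png

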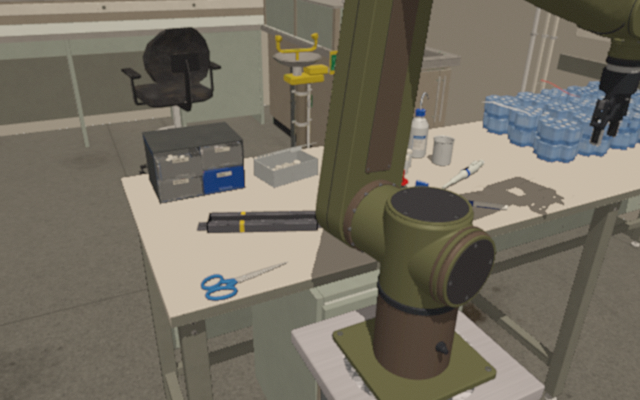

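The top view shows bolts at: blue (416,200), red look-alikes (412,161) and (392,252), orange (363,202) and black (375,162). Only the one at (416,200) is blue. The strut runs from (205,178) to (308,210), with its yellow band near (235,187). I'll check this in an enlarged crop.

```bash
sed -i 's/^from rig.*/&\nfrom scipy.spatial.transform import Rotation as Ro/; s/np.array(c\["rotation"\])/Ro.from_quat(c["rotation"]).as_matrix()/' h.py
python3 - <<'E'
from h import *
im=cv2.imread("pics/top1.png")
a=cv2.resize(im[180:220,390:440],(500,400),interpolation=cv2.INTER_CUBIC)
b=cv2.resize(im[155:225,190:320],(780,420),interpolation=cv2.INTER_CUBIC)[:190*2+40]
a=cv2.resize(im[185:217,395:440],(360,256),interpolation=cv2.INTER_CUBIC)
c=np.zeros((256+420,780,3),np.uint8); c[:256,:360]=a;c[256:]=b
cv2.imwrite("pics/crop1.png",cv2.resize(c,(690,598)))
hsv=cv2.cvtColor(im,cv2.COLOR_BGR2HSV)
def blob(lo,hi,box,z,n):
    m=cv2.inRange(hsv,lo,hi); l,t,r,b=box; k=np.zeros_like(m);k[t:b,l:r]=m[t:b,l:r]
    v,u=np.nonzero(k); p=np.array([atz("top",x,y,z) for x,y in zip(u,v)])
    print(n,len(u),u.mean(),v.mean(),p.mean(0).round(1))
    q=p[:,:2]-p[:,:2].mean(0); w,e=np.linalg.eigh(q.T@q); print("  ang",np.degrees(np.arctan2(e[1,1],e[0,1])),np.sqrt(w/len(u)*12))
blob((105,120,40),(130,255,255),(400,183,435,215),63,"blue")
blob((18,100,80),(35,255,255),(190,160,320,225),24,"yellow")
for n,u,v in(("orange",363,202),("black",375,162),("red",412,161),("red2",392,252),("strutL",201,178),("strutR",308,210)):print(n,atz("top",u,v,45).round())
for r in robot.outline_of("top","strut_mark")[:1]:
    k=r["pixels"].astype(np.uint8); cs,_=cv2.findContours(k,0,1); c=max(cs,key=cv2.contourArea)[:,0]
    p=np.array([atz("top",x,y,24)[:2] for x,y in c],np.float32); print(cv2.minAreaRect(p))
E
```

```text
blue 79 417.40506329113924 200.35443037974684 [ 467.7 -360.9   63. ]
  ang -164.48074049476628 [21.30070185 34.20324961]
yellow 66 234.0 187.1818181818182 [545.7 114.3  24. ]
  ang 158.75716217488926 [13.0869843  89.97092533]
orange [ 477. -223.   45.]
black [ 583. -265.   45.]
red [ 578. -363.   45.]
red2 [ 342. -285.   45.]
strutL [571. 196.  45.]
strutR [466. -79.  45.]
```

View pics/crop1.png

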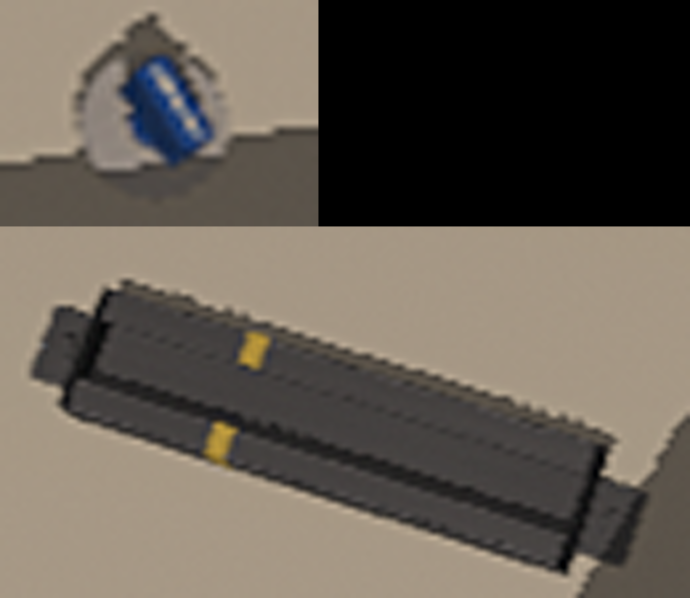

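The crop confirms the blue grip plate on its washer, and the yellow band across both lips with the slot at about 68.8°. Next I'll move above the bolt for a wrist view.

Emit:
apply_moves(motion=[{"linear": [355, -179, 0], "roll": 0, "hand": 100}, {"linear": [355, -179, 0], "roll": 0, "hand": 100}, {"linear": [355, -179, 0], "roll": 0, "hand": 100}, {"linear": [355, -179, 0], "roll": 0, "hand": 100}, {"linear": [355, -179, 0], "roll": 0, "hand": 100}, {"linear": [355, -179, 0], "roll": 0, "hand": 100}, {"linear": [355, -179, 0], "roll": 0, "hand": 100}, {"linear": [355, -179, 0], "roll": 0, "hand": 100}, {"linear": [355, -179, 0], "roll": 0, "hand": 100}, {"linear": [355, -179, 0], "roll": 0, "hand": 100}, {"linear": [355, -179, 0], "roll": 0, "hand": 100}, {"linear": [355, -179, 0], "roll": 0, "hand": 100}, {"linear": [355, -179, 0], "roll": 0, "hand": 100}, {"linear": [355, -179, 0], "roll": 0, "hand": 100}])

```text
time_s: 1.72
tcp_pos: [466.5, -360.7, 222.9]
ee_rot: [0.991, 0.133, -0.0, 0.0]
force: [-1.4, -0.5, -0.1]
grip_width: 85.4
grip_force: 0.0
```

```bash
python3 - <<'E'
from h import *
im=save("wrist","w1"); s=robot.get_obs(); print(s["time_s"],s["tcp_pos"],s["ee_rot"])
K,o,R=P("wrist"); print(K.tolist(),o,R.round(3).tolist())
for q in("blue_bolt_grip",):
    for r in robot.look_for("wrist",q)[:5]:
        b=np.array(r["bbox"]);print(q,b.round(),round(r["p"],2),atz("wrist",b[::2].mean(),b[1::2].mean(),63).round(1))
E
```

```text
1.7667 [ 466.3996827  -360.81867136  222.93034712] [ 9.91106892e-01  1.33068083e-01 -1.00665720e-04  6.40443597e-05]
[[309.70691628693146, 0.0, 321.44000863995865], [0.0, 309.70691628693146, 195.95733793039665], [0.0, 0.0, 1.0]] [ 542.57426648 -339.64828327  373.42940798] [[0.263, -0.917, -0.3], [-0.965, -0.25, -0.081], [-0.001, 0.311, -0.95]]
blue_bolt_grip [300. 140. 351. 188.] 0.96 [ 479.  -360.9   63. ]
blue_bolt_grip [220. 220. 263. 264.] 0.68 [ 367.2 -292.6   63. ]
blue_bolt_grip [326.  49. 376. 102.] 0.63 [ 572.4 -362.    63. ]
```

View pics/w1.png

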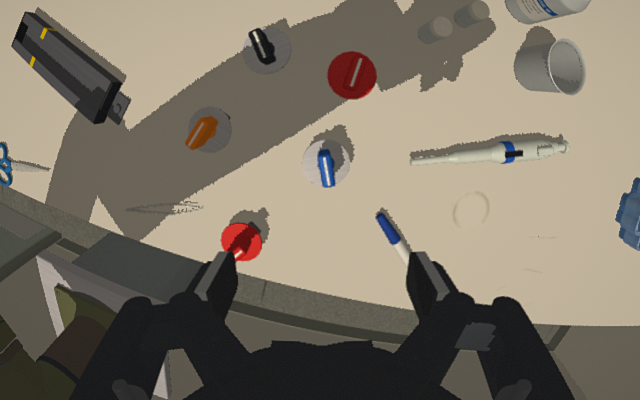

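The wrist view shows the blue bolt near (326,165), red look-alikes at (352,75) and (240,242), and the strut bands at (43,33) and (32,62). I'll fit the plate box to the blue mask in both views.

```bash
cat >> h.py <<'E'
from scipy.optimize import minimize
def proj(C,X,fish):
    K,o,R=C; c=(np.asarray(X)-o)@R
    if fish:
        r=np.hypot(c[:,0],c[:,1]); k=np.arctan2(r,c[:,2])/r; a=c[:,:2]*k[:,None]
    else: a=c[:,:2]/c[:,2:]
    return a*K[0,0]+K[:2,2]
def mask(im,lo,hi,box):
    m=cv2.inRange(cv2.cvtColor(im,cv2.COLOR_BGR2HSV),lo,hi); k=np.zeros_like(m);l,t,r,b=box;k[t:b,l:r]=m[t:b,l:r]
    return cv2.morphologyEx(k,cv2.MORPH_CLOSE,np.ones((3,3)))
B=np.array([[x,y,z] for x in(-18,18) for y in(-7,7) for z in(27,63)],float)
def fitbox(views,x0,zoff=0):
    def cost(p):
        c,s=np.cos(p[2]),np.sin(p[2]); X=B@np.array([[c,s,0],[-s,c,0],[0,0,1]])+[p[0],p[1],zoff]; J=0
        for C,m,f in views:
            h=cv2.convexHull(proj(C,X,f).astype(np.float32)); a=np.zeros((m.shape[0],m.shape[1]),np.uint8)
            l,t=np.argwhere(m).min(0)[::-1]-12; S=8; w=np.argwhere(m).ptp(0) if 0 else np.argwhere(m).max(0)[::-1]-[l,t]+13
            big=np.zeros((w[1]*S,w[0]*S),np.uint8); cv2.fillPoly(big,[np.int32(np.round((h-[l,t]+.5)*S))],1)
            mm=np.kron(m[t:t+w[1],l:l+w[0]]>0,np.ones((S,S)))>0
            J+=1-(big.astype(bool)&mm).sum()/(big.astype(bool)|mm).sum()
        return J
    best=None
    for a in np.radians(np.arange(0,180,30)):
        r=minimize(cost,[*x0,a],method="Nelder-Mead",options=dict(initial_simplex=[[*x0,a],[x0[0]+8,x0[1],a],[x0[0],x0[1]+8,a],[*x0,a+.3]],maxiter=80))
        if best is None or r.fun<best.fun: best=r
    return best.x[:2].round(1),np.degrees(best.x[2]).round(1),round(best.fun,3)
E
python3 - <<'E'
from h import *
w=cv2.imread("pics/w1.png");t=cv2.imread("pics/top1.png")
mw=mask(w,(100,120,40),(130,255,255),(300,135,355,195)); mt=mask(t,(100,120,40),(130,255,255),(400,183,435,215))
print((mw>0).sum(),(mt>0).sum())
vw=(P("wrist"),mw,True);vt=(P("top"),mt,False)
for v in([vw],[vt],[vw,vt]):print(fitbox(v,(470,-361)))
y=mask(w,(20,100,80),(35,255,255),(0,0,130,130))
for cam,m in(("wrist",y),("top",mask(t,(18,100,80),(35,255,255),(190,160,320,225)))):
    n,l,s,c=cv2.connectedComponentsWithStats(m)
    q=[atz(cam,*c[i],24)[:2] for i in range(1,n) if s[i,4]>8]; print(cam,s[1:,4],np.round(q,1))
    if len(q)==2: d=q[0]-q[1];print(np.mean(q,0),np.linalg.norm(d),np.degrees(np.arctan2(d[1],d[0]))%180-90)
E
```

```text
357 107
(array([ 472.8, -363.9]), np.float64(24.2), np.float64(0.376))
(array([ 472. , -365.4]), np.float64(24.6), np.float64(0.214))
(array([ 471.8, -364.6]), np.float64(204.5), np.float64(0.605))
wrist [63 43] [[574.1 101.9]
 [526.8 125.7]]
[550.45139194 113.79300701] 52.87144262470305 63.28348986323667
top [31 36] [[570.8 104.5]
 [523.3 123. ]]
[547.00880471 113.74994545] 50.99651687444847 68.67806053314419
```

```bash
python3 - <<'E'
from h import *
w=cv2.imread("pics/w1.png");t=cv2.imread("pics/top1.png")
out=[]
for im,cam,f,(l,tt,r,b) in((w,"wrist",True,(295,130,360,200)),(t,"top",False,(395,182,440,218))):
    S=360//(r-l)+0; S=5 if cam=="wrist" else 8
    c=cv2.resize(im[tt:b,l:r],None,fx=S,fy=S,interpolation=cv2.INTER_NEAREST); d=c.copy()
    for p,col in(((472,-364.5,24),(0,255,0)),((470,-361,15),(0,0,255))):
        a=np.radians(p[2]);C,s_=np.cos(a),np.sin(a); X=B@np.array([[C,s_,0],[-s_,C,0],[0,0,1]])+[p[0],p[1],0]
        h=cv2.convexHull(proj(P(cam),X,f).astype(np.float32)); cv2.polylines(d,[np.int32((h-[l,tt]+.5)*S)],True,col)
        th=np.linspace(0,6.28,40); W=np.c_[p[0]+28*np.cos(th),p[1]+28*np.sin(th),0*th+23]
        cv2.polylines(d,[np.int32((proj(P(cam),W,f)-[l,tt]+.5)*S)],True,col)
    k=np.hstack([c,d]); out.append(cv2.copyMakeBorder(k,0,0,0,760-k.shape[1],cv2.BORDER_CONSTANT))
o=np.vstack(out); print(o.shape);cv2.imwrite("pics/ov.png",cv2.resize(o,None,fx=min(1,598/o.shape[0]),fy=min(1,598/o.shape[0])))
E
```

```text
(638, 760, 3)
```

View pics/ov.png

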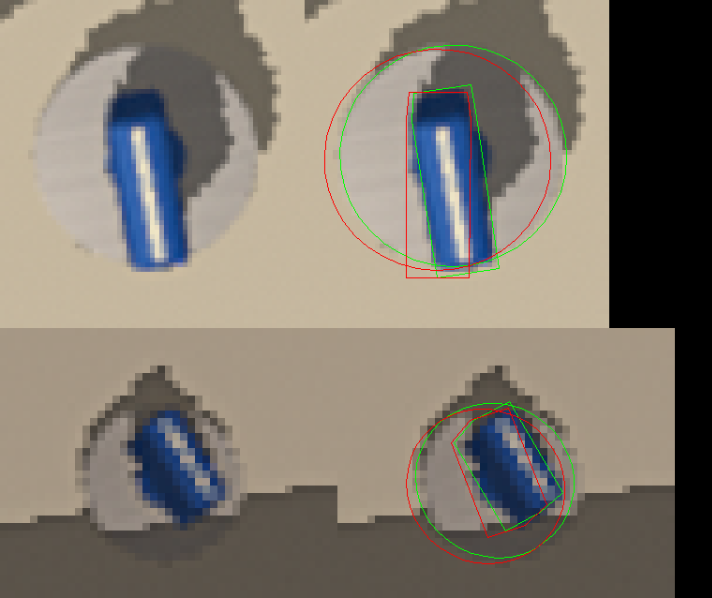

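The overlay's green fit matches: plate centre at about (472.3, -363.7), yaw 24°. Descending to grasp.

Emit:
apply_moves(motion=[{"linear": [5, 4, 20], "roll": -0.1, "hand": 100}, {"linear": [5, 4, 60], "roll": -0.152, "hand": 100}, {"linear": [5, 4, 100], "roll": -0.152, "hand": 100}, {"linear": [5, 4, 135], "roll": -0.152, "hand": 100}, {"linear": [5, 4, 155], "roll": -0.152, "hand": 100}, {"linear": [5, 4, 171], "roll": -0.152, "hand": 100}, {"linear": [5, 4, 171], "roll": -0.152, "hand": 100}, {"linear": [5, 4, 171], "roll": -0.152, "hand": 60}, {"linear": [5, 4, 171], "roll": -0.152, "hand": 25}, {"linear": [5, 4, 171], "roll": -0.152, "hand": 0}, {"linear": [5, 4, 171], "roll": -0.152, "hand": 0}, {"linear": [5, 4, 171], "roll": -0.152, "hand": 0}, {"linear": [5, 4, 171], "roll": -0.152, "hand": 0}, {"linear": [5, 4, 171], "roll": -0.152, "hand": 0}, {"linear": [5, 4, 171], "roll": -0.152, "hand": 0}, {"linear": [5, 4, 171], "roll": -0.152, "hand": 0}], squeeze=40)

```text
time_s: 3.15
tcp_pos: [473.8, -363.0, 53.0]
ee_rot: [0.978, 0.209, 0.001, 0.001]
force: [-0.5, -0.7, 4.8]
grip_width: 11.7
grip_force: 39.3
```

Emit:
apply_moves(motion=[{"linear": [0, 0, -30], "roll": 0, "hand": 0}, {"linear": [0, 0, -70], "roll": 0, "hand": 0}, {"linear": [0, 0, -105], "roll": 0, "hand": 0}, {"linear": [11, -17, -130], "roll": -0.05, "hand": 0}, {"linear": [33, -51, -130], "roll": -0.13, "hand": 0}, {"linear": [55, -85, -130], "roll": -0.21, "hand": 0}, {"linear": [77, -118, -130], "roll": -0.29, "hand": 0}, {"linear": [99, -152, -130], "roll": -0.37, "hand": 0}, {"linear": [121, -186, -130], "roll": -0.45, "hand": 0}, {"linear": [143, -220, -130], "roll": -0.53, "hand": 0}, {"linear": [165, -254, -130], "roll": -0.61, "hand": 0}, {"linear": [187, -288, -130], "roll": -0.69, "hand": 0}, {"linear": [209, -322, -130], "roll": -0.778, "hand": 0}, {"linear": [231, -355, -130], "roll": -0.778, "hand": 0}, {"linear": [251, -386, -130], "roll": -0.778, "hand": 0}, {"linear": [263, -406, -130], "roll": -0.778, "hand": 0}, {"linear": [263, -406, -130], "roll": -0.778, "hand": 0}, {"linear": [263, -406, -130], "roll": -0.778, "hand": 0}, {"linear": [263, -406, -130], "roll": -0.778, "hand": 0}])

```text
time_s: 4.73
tcp_pos: [546.7, 115.3, 181.0]
ee_rot: [0.826, 0.564, -0.001, -0.0]
force: [0.3, -0.9, -0.7]
grip_width: 11.2
grip_force: 39.1
```

```bash
python3 - <<'E'
from h import *
im=save("wrist","w2"); t=save("top","top2");s=robot.get_obs(); print(s["time_s"],s["tcp_pos"],s["ee_rot"],s["grip_width"])
K,o,R=P("wrist"); print(o,R.round(3).tolist())
for cam,im in(("wrist","w2"),("top","top2")):
    im=cv2.imread(f"pics/{im}.png")
    m=mask(im,(18,100,80),(35,255,255),(0,0,640,400) if cam=="wrist" else (190,160,320,225))
    n,l,s,c=cv2.connectedComponentsWithStats(m)
    for i in range(1,n):
        if s[i,4]>8: print(cam,s[i,4],c[i].round(1),atz(cam,*c[i],24)[:2].round(1))
cv2.imwrite("pics/w2v.png",cv2.hconcat([cv2.imread("pics/w2.png"),cv2.resize(cv2.imread("pics/top2.png")[155:230,190:220+70],(160,400*75//75))])[:,:800])
E
```

```text
4.8333 [547.06812903 114.60984705 181.40500375] [ 8.26080061e-01  5.63552559e-01 -4.78374839e-04 -1.32479235e-04] 11.013610406470761
[575.62659799 188.9110092  331.89021577] [[0.931, -0.347, -0.115], [-0.365, -0.885, -0.289], [-0.001, 0.31, -0.951]]
wrist 172 [300.2 174.6] [526.6 124.9]
wrist 175 [348.1 175.4] [572.1 106.1]
wrist 582 [540.3 369.1] [ 808.2 -394.6]
top 20 [238.2 178.1] [569.8 102.4]
top 36 [231.  195.6] [523.3 123. ]
```

View pics/w2v.png

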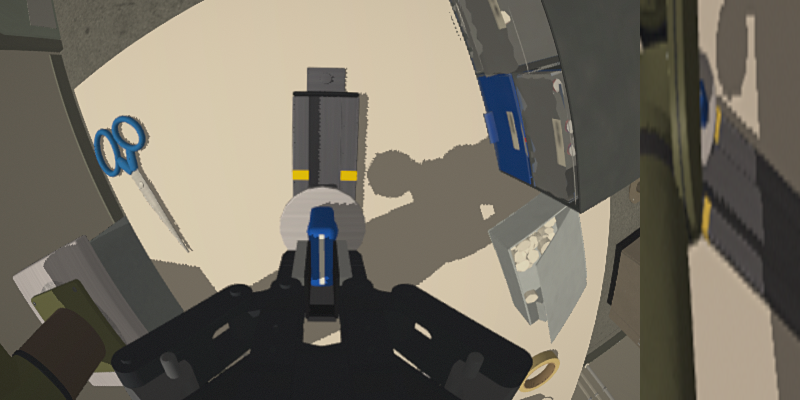

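```bash
python3 - <<'E'
from h import *
im=cv2.imread("pics/w2.png"); C=P("wrist"); s=robot.get_obs(); T=s["tcp_pos"]; q=s["ee_rot"]
print(T,"yaw",np.degrees(2*np.arctan2(q[1],q[0])))
ax=np.array([np.cos(a:=2*np.arctan2(q[1],q[0])),np.sin(a)]); ay=np.array([ax[1],-ax[0]])
th=np.linspace(0,2*np.pi,400)
for z in(T[2]-28,T[2]-30,T[2]-32):
    for d in(-6,-3,0,3,6):
        c=T[:2]+ax*d; W=np.c_[c[0]+28*np.cos(th),c[1]+28*np.sin(th),0*th+z]; p=proj(C,W,True)
        print(round(z-T[2]),d,"top",p[:,1].min().round(1),"L",p[:,0].min().round(1),"R",p[:,0].max().round(1), "plate front top",proj(C,[[*(c+ax*18),z+40]],True).round(1))
h=cv2.cvtColor(im,cv2.COLOR_BGR2HSV)
for v in(186,187,188,189,190,191):print(v,im[v,316:326].mean(0).round())
for v in(215,220,225): print(v,im[v,274:290].mean(1).round(), im[v,356:370].mean(1).round())
m=mask(im,(100,120,40),(130,255,255),(290,190,360,300)); a=np.argwhere(m);print("blue",a.min(0),a.max(0),[ (v,np.nonzero(m[v])[0][[0,-1]]) for v in(210,220,230)])
E
```

```text
[547.06812903 114.60984705 181.40500375] yaw 68.60368705318793
-28 -6 top 194.9 L 279.0 R 366.4 plate front top [[323.  238.8]]
-28 -3 top 190.1 L 278.7 R 366.7 plate front top [[323.  233.4]]
-28 0 top 185.3 L 278.5 R 366.9 plate front top [[323.  227.8]]
-28 3 top 180.5 L 278.3 R 367.2 plate front top [[323.  222.2]]
-28 6 top 175.7 L 278.0 R 367.4 plate front top [[323.  216.4]]
-30 -6 top 193.9 L 279.4 R 366.0 plate front top [[322.9 237.1]]
-30 -3 top 189.2 L 279.1 R 366.3 plate front top [[322.9 231.7]]
-30 0 top 184.4 L 278.9 R 366.5 plate front top [[323.  226.2]]
-30 3 top 179.6 L 278.7 R 366.8 plate front top [[323.  220.6]]
-30 6 top 174.8 L 278.4 R 367.0 plate front top [[323.  214.9]]
-32 -6 top 192.9 L 279.8 R 365.6 plate front top [[322.9 235.4]]
-32 -3 top 188.2 L 279.5 R 365.9 plate front top [[322.9 230. ]]
-32 0 top 183.5 L 279.3 R 366.1 plate front top [[322.9 224.6]]
-32 3 top 178.8 L 279.1 R 366.3 plate front top [[323. 219.]]
-32 6 top 174.0 L 278.8 R 366.6 plate front top [[323.  213.4]]
186 [79. 82. 85.]
187 [122. 129. 135.]
188 [171. 180. 189.]
189 [169. 179. 188.]
190 [168. 177. 187.]
191 [166. 176. 185.]
215 [198. 198. 198. 197. 198. 199. 191. 178. 186. 175. 176. 177. 176. 176.
 176. 177.] [ 96.  95.  95.  95.  95.  93.  92. 127. 176. 199. 197. 197. 196. 195.]
220 [198. 197. 198. 198. 198. 189. 176. 172. 170. 172. 173. 172. 172. 172.
 172. 172.] [ 94.  94.  94.  93.  95.  95.  92.  92. 123. 169. 202. 201. 192. 168.]
225 [198. 198. 198. 197. 199. 194. 181. 172. 172. 173. 173. 173. 172. 173.
 171. 172.] [ 91.  91.  92.  93.  92.  92.  93.  92.  92. 100. 105. 105. 105. 105.]
blue [207 307] [286 337] [(210, array([312, 332])), (220, array([310, 333])), (230, array([308, 337]))]
```

Emit:
apply_moves(motion=[{"linear": [3.5, 1.5, 15], "roll": 0, "hand": 0}, {"linear": [3.5, 1.5, 40], "roll": 0, "hand": 0}, {"linear": [3.5, 1.5, 65], "roll": 0, "hand": 0}, {"linear": [3.5, 1.5, 86], "roll": 0, "hand": 0}, {"linear": [3.5, 1.5, 86], "roll": 0, "hand": 0}, {"linear": [3.5, 1.5, 86], "roll": 0, "hand": 0}, {"linear": [3.5, 1.5, 86], "roll": 0, "hand": 0}])

```text
time_s: 5.42
tcp_pos: [551.0, 117.8, 97.4]
ee_rot: [0.826, 0.564, 0.001, 0.0]
force: [0.4, -0.2, -1.1]
grip_width: 11.2
grip_force: 39.1
```

```bash
python3 - <<'E'
from h import *
im=save("wrist","w3"); s=save("scene","scene3");o=robot.get_obs(); T=o["tcp_pos"];print(o["time_s"],T,o["ee_rot"],o["grip_width"])
w=cv2.imread("pics/w3.png"); m=mask(w,(18,100,80),(35,255,255),(200,100,450,300))
n,l,st,c=cv2.connectedComponentsWithStats(m)
for i in range(1,n): print(st[i],c[i].round(1),atz("wrist",*c[i],24)[:2].round(1))
v=np.zeros((500,800,3),np.uint8); v[:,:400]=cv2.resize(w[120:320,240:400],(400,500)); v[:400,400:]=cv2.resize(cv2.imread("pics/scene3.png")[150:250,190:290],(400,400))
cv2.imwrite("pics/w3v.png",v)
E
```

```text
5.5167 [551.62775947 118.17806352  98.27335407] [0.82584155 0.563899   0.00168816 0.00089459] 10.883815837194263
[278 200  12  13  98] [281.7 204.9] [522.1 128.8]
[357 201   7  12  48] [361.1 205. ] [579.4 106.2]
```

View pics/w3v.png

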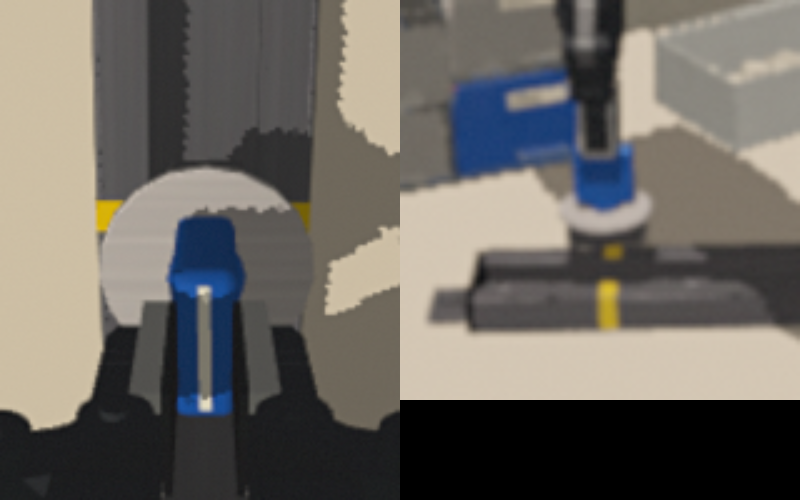

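```bash
python3 - <<'E'
from h import *
o=robot.get_obs(); T=o["tcp_pos"];q=o["ee_rot"];C=P("wrist");print(T)
a=2*np.arctan2(q[1],q[0]); ax=np.array([np.cos(a),np.sin(a)]); ay=np.array([ax[1],-ax[0]])
w=cv2.imread("pics/w3.png")
for v in(205.,206.): p=atz("wrist",321.2,v,24)[:2]-T[:2]; print("band",v,p@ax,p@ay)
th=np.linspace(0,2*np.pi,400)
for dz in(-30,-32,-34):
    for d in(-6,-4,-2,0):
        c=T[:2]+ax*d; p=proj(C,np.c_[c[0]+28*np.cos(th),c[1]+28*np.sin(th),0*th+T[2]+dz],True); print(dz,d,p[:,1].min().round(1),p[:,0].min().round(1),p[:,0].max().round(1))
# edges
g=w.mean(2)
print("top",g[182:192,316:326].mean(1).round()); print("L",g[225,272:290].round(),"R",g[225,356:372].round())
print("strutL",g[170,270:290].round(),"R",g[170,355:372].round(), "slot", g[150,285:350].round())
E
```

```text
[551.62775947 118.17806352  98.27335407]
band 205.0 -0.9450619152334642 -0.7525955542327718
band 206.0 -1.7646330439135773 -0.7532517141145917
-30 -6 194.0 279.2 365.8
-30 -4 190.8 279.0 366.0
-30 -2 187.7 278.9 366.1
-30 0 184.5 278.7 366.3
-32 -6 193.0 279.6 365.4
-32 -4 189.9 279.4 365.5
-32 -2 186.8 279.2 365.7
-32 0 183.6 279.1 365.9
-34 -6 192.0 279.9 365.0
-34 -4 189.0 279.8 365.1
-34 -2 185.9 279.6 365.3
-34 0 182.8 279.5 365.4
top [ 83.  81.  56.  50.  80. 125. 173. 172. 171. 169.]
L [188. 186. 186. 187. 186. 188. 186. 170. 152. 165. 166. 166. 165. 166.
 165. 166. 166. 165.] R [ 88.  89.  90.  88.  88.  88.  89.  88.  90.  96. 103. 102. 102. 100.
 101. 132.]
strutL [187. 187. 186. 186. 186. 189. 190. 142. 109.  95.  92.  88.  89.  90.
  91.  90.  86.  85.  87.  86.] R [ 83.  83.  81.  80.  81.  82.  82.  85.  91.  78.  83. 100. 102. 102.
 102. 102. 101.] slot [89. 86. 87. 88. 85. 85. 86. 87. 86. 85. 85. 85. 88. 82. 58. 48. 48. 48.
 50. 49. 49. 50. 48. 48. 47. 50. 49. 49. 53. 68. 84. 84. 85. 86. 84. 83.
 83. 82. 82. 85. 84. 85. 84. 84. 84. 86. 85. 84. 84. 84. 84. 83. 84. 83.
 81. 83. 84. 79. 76. 82. 82. 82. 84. 85. 85.]
```

Emit:
apply_moves(motion=[{"linear": [1.2, -0.8, 5], "roll": 0, "hand": 0}, {"linear": [1.2, -0.8, 12], "roll": 0, "hand": 0}, {"linear": [1.2, -0.8, 19], "roll": 0, "hand": 0}, {"linear": [1.2, -0.8, 25], "roll": 0, "hand": 0}, {"linear": [1.2, -0.8, 30], "roll": 0, "hand": 0}, {"linear": [1.2, -0.8, 30], "roll": 0, "hand": 0}, {"linear": [1.2, -0.8, 30], "roll": 0, "hand": 0}])

```text
time_s: 6.1
tcp_pos: [549.3, 119.8, 65.1]
ee_rot: [0.826, 0.564, -0.001, -0.0]
force: [0.2, 0.1, -1.3]
grip_width: 11.2
grip_force: 39.1
```

Emit:
apply_moves(motion=[{"linear": [0, 0, 1], "roll": 0, "hand": 0}, {"linear": [0, 0, 2], "roll": 0, "hand": 0}, {"linear": [0, 0, 3], "roll": 0, "hand": 0}, {"linear": [0, 0, 3], "roll": 0, "hand": 0}, {"linear": [0, 0, 3], "roll": 0, "hand": 0}])

```text
time_s: 6.52
tcp_pos: [549.8, 119.8, 63.0]
ee_rot: [0.826, 0.564, 0.0, 0.0]
force: [-0.1, 0.1, -0.8]
grip_width: 11.7
grip_force: 39.1
```

Emit:
apply_moves(motion=[{"linear": [0, 0, 0.7], "roll": 0, "hand": 0}, {"linear": [0, 0, 1.4], "roll": 0, "hand": 0}, {"linear": [0, 0, 2], "roll": 0, "hand": 0}, {"linear": [0, 0, 2], "roll": 0, "hand": 0}])

```text
time_s: 6.85
tcp_pos: [549.6, 119.8, 60.7]
ee_rot: [0.826, 0.564, -0.0, -0.0]
force: [0.0, 0.5, -0.7]
grip_width: 11.4
grip_force: 39.1
```

Emit:
apply_moves(motion=[{"linear": [0, 0, 0.5], "roll": 0, "hand": 0}, {"linear": [0, 0, 1], "roll": 0, "hand": 0}, {"linear": [0, 0, 1], "roll": 0, "hand": 0}, {"linear": [0, 0, 1], "roll": 0, "hand": 0}])

```text
time_s: 7.18
tcp_pos: [549.7, 119.8, 59.9]
ee_rot: [0.826, 0.564, -0.0, -0.0]
force: [-0.3, 0.5, -1.7]
grip_width: 11.8
grip_force: 39.1
```

Emit:
apply_moves(motion=[{"linear": [0, 0, 0.5], "roll": 0, "hand": 0}, {"linear": [0, 0, 1], "roll": 0, "hand": 0}, {"linear": [0, 0, 1.5], "roll": 0, "hand": 0}, {"linear": [0, 0, 1.5], "roll": 0, "hand": 0}])

```text
time_s: 7.52
tcp_pos: [549.8, 119.8, 58.4]
ee_rot: [0.826, 0.564, 0.0, 0.0]
force: [-0.2, 0.0, -0.8]
grip_width: 11.1
grip_force: 39.1
```

Emit:
apply_moves(motion=[{"linear": [0, 0, 0.5], "roll": 0, "hand": 0}, {"linear": [0, 0, 1], "roll": 0, "hand": 0}, {"linear": [0, 0, 1], "roll": 0, "hand": 0}])

```text
time_s: 7.77
tcp_pos: [550.2, 119.7, 58.0]
ee_rot: [0.826, 0.564, 0.0, 0.0]
force: [-0.6, -0.5, 2.6]
grip_width: 11.5
grip_force: 39.8
```

Emit:
apply_moves(motion=[{"linear": [0, -0.3, 0], "roll": -0.12, "hand": 0}, {"linear": [-0.1, -0.6, 0], "roll": -0.24, "hand": 0}, {"linear": [-0.2, -0.9, 0], "roll": -0.36, "hand": 0}, {"linear": [-0.3, -1.2, 0], "roll": -0.48, "hand": 0}, {"linear": [-0.4, -1.4, 0], "roll": -0.6, "hand": 0}, {"linear": [-0.6, -1.6, 0], "roll": -0.72, "hand": 0}, {"linear": [-0.8, -1.9, 0], "roll": -0.84, "hand": 0}, {"linear": [-1.1, -2, 0], "roll": -0.96, "hand": 0}, {"linear": [-1.3, -2.2, 0], "roll": -1.08, "hand": 0}, {"linear": [-1.6, -2.3, 0], "roll": -1.2, "hand": 0}, {"linear": [-1.9, -2.4, 0], "roll": -1.32, "hand": 0}, {"linear": [-2.2, -2.5, 0], "roll": -1.44, "hand": 0}, {"linear": [-2.5, -2.5, 0], "roll": -1.565, "hand": 0}, {"linear": [-2.5, -2.5, 0], "roll": -1.565, "hand": 0}, {"linear": [-2.5, -2.5, 0], "roll": -1.565, "hand": 0}])

```text
time_s: 9.02
tcp_pos: [546.9, 118.6, 58.0]
ee_rot: [0.189, 0.982, 0.0, 0.0]
force: [-2.1, 0.2, 2.7]
grip_width: 11.3
grip_force: 40.1
```

```bash
python3 - <<'E'
from h import *
save("wrist","w4"); save("scene","scene4");o=robot.get_obs(); q=o["ee_rot"];print(o["time_s"],o["tcp_pos"],np.degrees(2*np.arctan2(q[1],q[0])),o["ft_torque"],o["force"])
w=cv2.imread("pics/w4.png")
v=np.zeros((400,800,3),np.uint8); v[:,:400]=cv2.resize(w[100:320,210:430],(400,400)); v[:,400:]=cv2.resize(cv2.imread("pics/scene4.png")[150:250,190:290],(400,400))
cv2.imwrite("pics/w4v.png",v)
E
```

```text
9.1167 [546.95423491 118.56181592  58.00814658] 158.2192141110455 [0.05902855 0.12259082 0.02687313] [0.25347759 0.10929651 4.16193685]
```

View pics/w4v.png

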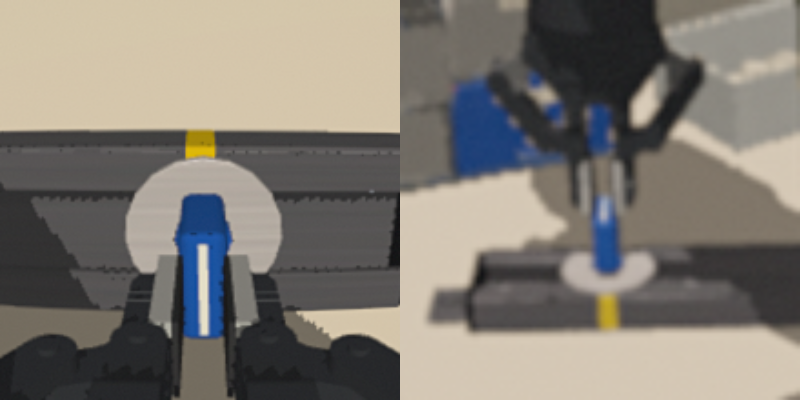

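Turned square at the yellow band. Releasing and retreating.

Emit:
apply_moves(motion=[{"linear": [0, 0, 0], "roll": 0, "hand": 20}, {"linear": [0, 0, 0], "roll": 0, "hand": 30}, {"linear": [0, 0, 0], "roll": 0, "hand": 45}, {"linear": [0, 0, 0], "roll": 0, "hand": 60}, {"linear": [0, 0, 0], "roll": 0, "hand": 60}, {"linear": [0, 0, 0], "roll": 0, "hand": 60}, {"linear": [0, 0, -10], "roll": 0, "hand": 60}, {"linear": [0, 0, -30], "roll": 0, "hand": 60}, {"linear": [0, 0, -60], "roll": 0, "hand": 60}, {"linear": [0, 0, -100], "roll": 0, "hand": 60}, {"linear": [0, 0, -130], "roll": 0, "hand": 60}, {"linear": [0, 0, -130], "roll": 0, "hand": 60}, {"linear": [0, 0, -130], "roll": 0, "hand": 60}])

```text
time_s: 10.2
tcp_pos: [548.4, 118.6, 191.5]
ee_rot: [0.188, 0.982, 0.001, 0.003]
force: [-0.6, 0.1, -0.4]
grip_width: 51.3
grip_force: 0.0
```

```bash
python3 - <<'E'
from h import *
save("wrist","w5"); save("scene","scene5");o=robot.get_obs(); print(o["time_s"],o["tcp_pos"])
w=cv2.imread("pics/w5.png")
v=np.zeros((400,800,3),np.uint8); v[:,:400]=cv2.resize(w[100:300,220:420],(400,400)); v[:,400:]=cv2.resize(cv2.imread("pics/scene5.png")[150:250,190:290],(400,400))
cv2.imwrite("pics/w5v.png",v)
m=mask(w,(100,120,40),(130,255,255),(260,120,380,280)); m=cv2.morphologyEx(m,cv2.MORPH_CLOSE,np.ones((9,9)))
print("bolt",fitbox([(P("wrist"),m,True)],(548,115),5))
y=mask(w,(18,100,80),(35,255,255),(200,80,450,330)); n,l,st,c=cv2.connectedComponentsWithStats(y)
for i in range(1,n): print(st[i,4],c[i].round(1),atz("wrist",*c[i],24)[:2].round(1))
E
```

```text
10.3 [546.07102672 118.34437734 187.11868115]
bolt (array([542.6, 118.5]), np.float64(158.3), np.float64(0.179))
74 [319.1 144.1] [513.8 128.5]
18 [319.  203.5] [573.2 104.6]
```

View pics/w5v.png

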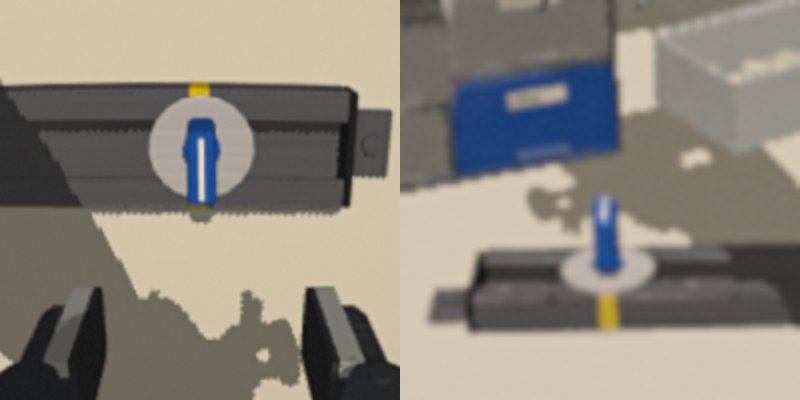

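```bash
python3 -c "
from rig import robot
print(robot.close_job())"
```

```text
the job is handed in; nothing more can be done
None
```

The blue T-bolt is seated upright at the yellow band, washer on the lips and head turned square across the slot; the orange, black and red bolts were not touched, and I handed the job in at about 10 s.

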